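Book a spice jar out at the label scanner

ROBOT

A 7-joint arm with a two-finger parallel gripper is mounted at the origin on a cart in front of the work surface, level with it; the furniture and walls round the work are solid. World frame = base frame: x ahead of the robot, y to its left, z up, the work surface at z = 0. Lengths are in m, angles in rad, forces in N, time in s.
With the tool pointing down it reaches from about 0.4 to 0.85 m from the base axis. Payload 10.4 kg.
Tool frame: the origin (TCP) lies at the very end of the fingers, on their centre line; the grasp point (between the pads) lies 19 mm behind it (manip.pinch_z is the distance from the TCP to the grasp point, in m); z points along the fingers, y is the line along which they close (so a half turn about z gives the same grasp; the last joint's range is limited). The gripper opens to 85 mm and grips with 20 to 120 N. Pads are 22 mm wide; open, the fingers measure 114 mm over their backs; the gripper's body (76 mm by 85 mm) begins 54 mm behind the grasp point. The pads swing forward as they close: fully open they stand 13 mm farther back than shut.
Start: joints at [1.239, 0.332, -0.065, 1.46, 0.022, 1.35, -0.088], TCP at [0.19, -0.595, 0.209] pointing down, gripper open.
Joint ranges: [-2.6, 2.6], [-0.5, 2.12], [-1.47, 1.34], [0.16, 2.42], [-1.27, 4.41], [0.06, 2.06], [-2.6, 2.6]. Speed limits (rad/s): [2.22, 2.22, 2.79, 2.79, 3.14, 3.14, 3.14].

INTERFACE

Orientations are given as a unit quaternion [x, y, z, w].
In Python, from workcell import manip gives the robot as it stands. The module is installed in compiled form; this text tells all that it offers.
- The arm moves only by the shell command python3 -m creep 'ROWS' [OPENING] [FORCE]. ROWS is a JSON object of lists of equal length, an entry for each row: "slide": the shift along the tool's x, y, z in m, a list of three; "twist": the turn about the tool's z in degrees. A call has 1 to 8 rows; each row shifts and turns the commanded pose from where the row before left it, along the tool's axes as they then stand; what a row does not reach is not made up. A row lasts 1/8 s, in which the tool goes at most 62.5 mm and 10.7 degrees, less where a joint would pass 70% of its speed; a pose out of reach is approached as far as the arm can. A call with a gripper value outside its range is refused whole. OPENING is the opening in per cent of the stroke, from 0 (shut) to 100 (fully open), set as the call begins (- or left out, the last holds). The fingers move at their own pace and stop on an object; FORCE is the grip in N (left out, the last holds). Time passes only in rows, so rows that do not move let the fingers close. It gives the time, the measured TCP pose, the force, the opening and the grip force at its end, in the units of the state.
- manip.get_obs(): the state, without advancing time (a new reading comes with each control period).
- manip.camera(name): name is "scene" or "top" or "wrist"; returns (picture, depth): 420x560x3 uint8, blue, green, red; 420x560 float32, m along the optical axis (not along the pixel's ray), 0 where there is no reading.
- manip.camera_params(name): a dict with "intrinsics" (3x3 intrinsics, pixels), "R" (3x3) and "t" (3): a world point X has camera coordinates R X + t. Camera axes: x right, y down, z forward; pixel columns grow to the right and rows downward; lengths in m; the calibration is good to about 2 mm. A picture is of the moment at which its call begins: read the wrist's pose just before it. camera_params takes no time and is no camera call; for the wrist camera it gives the pose at the moment of the call.
- manip.hand_in(): hands the job in; it is judged then, once.
The state is a dict: "clock": time; "joint_pos": joint angles; "joint_velocities": joint speeds; "tau": joint torques, N m; "position": TCP position; "ee_rot": TCP orientation; "ft_force": force on the tool from outside, world axes, zero at the start; "torque": the same for the moment, N m; "grip_width": opening from 0.0 (shut) to 1.0 (fully open); "grasp_force": force on a finger pad.
Only numpy, scipy, OpenCV 4.12 (cv2) and the standard library are available. Lean on these libraries where they do the work, as an engineer would, in place of code of your own. Each camera call takes 0.05 s, during which the arm holds its last target. There are 200 camera calls.

TASK

At the label scanner, book out the spice jar with the yellow cap: wake the scanner by pressing the green key, let that key come up, then choose booking-out by pressing the blue key, each fully down and one at a time, and never press the red key. Then take the yellow-capped jar out of the tray and hold it in the air upright over the yellow ring on the scanner's foot, with the middle of the jar level with the centre of the scanner's round lens and the jar's label (the red chilli peppers) facing the lens squarely. Finish while still holding it there steadily; do not touch the scanner and leave the other two jars standing where they are.

Things in the scene. Friction and masses are not known exactly. Their poses are not given: they have to be found in the camera images.
- keypad: Fixed grey keypad plate, 85 mm (x) by 190 mm (y) and 8 mm thick, that carries three round keys in a row along its y axis, at y = -60, 0 and +60 mm, in an order that varies. Origin at the centre of its underside, on the worktop; z up.
- key_green (a joint): Travel of the green key, 0 m at rest to 0.006 m fully down; it counts as pressed beyond 0.0045 m. A spring brings it back up; it starts to move at about 1.2 N and is fully down at 4 N.
- key_blue (a joint): Travel of the blue key, as for the green key.
- key_red (a joint): Travel of the red key (cancel), same mechanism; not to be pressed.
- key_green_top (a point): Green spring key: round green cap 30 mm across in a black round housing 46 mm across. The point is the centre of the cap's top face, 30 mm above the worktop at rest; the cap stands 10 mm proud of its housing (housing top 20 mm above the worktop) and moves straight down 6 mm.
- key_blue_top (a point): Blue spring key: round blue cap 30 mm across in a black round housing 46 mm across. The point is the centre of the cap's top face, measures as for the green key.
- key_red_top (a point): Red spring key: round red cap 30 mm across in a black round housing 46 mm across. The point is the centre of the cap's top face, measures as for the green key.
- tray: Fixed light wooden spice tray, 85 mm (x) by 310 mm (y), 20 mm high, walls and floor 6 mm thick. Three spice jars stand in it in a row along its y axis, 105 mm apart, in an order that varies. Origin at the centre of its underside, on the worktop.
- spice_yellow: The jar to present: yellow cap, label with red chilli peppers; 106 mm high, 90 to 180 g. Glass body 40 mm in diameter up to 85 mm, then the fixed cap, 41 mm. Solid. Origin at the centre of its underside, z up its axis; the label's middle faces along the jar's own -x axis. Stands on the tray's floor, 6 mm above the worktop, label roughly towards the robot or its left.
- jar_mid (a point): Middle of the yellow-capped jar: on its axis, 50 mm above its underside.
- spice_dark: Bystander: spice jar with a black cap and a green label, 40 mm in diameter, 105 mm high. Origin at the centre of its underside. Loose; leave it alone.
- spice_white: Bystander: spice jar with a white cap and a brown label, 44 mm in diameter, 109 mm high. Origin at the centre of its underside. Loose; leave it alone.
- scanner: Fixed scanner: grey foot plate 110 (x) by 270 mm (y, -60 to +210), 10 mm thick, with a yellow ring 48 mm across; a mast at y = +172 mm with a white head 78 mm wide (x), from y = +117 to +178 mm and 133 to 207 mm above the worktop. The head's black front with its round lens looks along the scanner's own -y axis. Origin at the ring's centre, on the worktop; z up.
- window (a point): Centre of the scanner's round lens, 117 mm along the scanner's +y axis from the ring's axis and 170 mm above the worktop. The lens looks along the scanner's -y axis.
- read_point (a point): Where the middle of the jar is to be held: on the axis of the yellow ring, 170 mm above the worktop, 117 mm straight in front of the lens.

How it is judged:
On the way, in this order (a step that is already met when the one before it is completed fails the run):
1. the green key is pressed fully down, alone (value of joint key_green above 0.0045 m and value of joint key_blue below 0.0015 m), for 0.05 s.
2. the green key has come up again and the blue key is pressed fully down, alone (value of joint key_blue above 0.0045 m and value of joint key_green below 0.0015 m), for 0.05 s.
3. both keys are up and the yellow-capped jar is lifted clear of the tray, in the grip (value of joint each of key_blue, key_green below 0.0015 m and height (world z) of spice_yellow above 0.03 m and contact force between the fingers and spice_yellow above 0.5 N), for 0.2 s.
At the end, for the whole second after the job is handed in: The gripper holds the yellow-capped jar still in the air: middle within 25 mm (sideways and in height) of the read point, upright within 10 degrees, label facing the lens within 20 degrees; all keys are up and the other jars stand within 20 mm of where they were (horizontal distance between jar_mid and read_point below 0.025 m and z of jar_mid in the frame of read_point between -0.025 and 0.025 m and angle between spice_yellow's own z axis and vertical below 0.17 rad and x of window in the frame of spice_yellow below -0.05 m and angle between the x axis of spice_yellow and the y axis of scanner, either way round below 0.35 rad and contact force between the fingers and spice_yellow above 0.5 N and linear speed of spice_yellow below 0.03 m/s and angular speed of spice_yellow below 0.2 rad/s and contact force between spice_yellow and scanner below 0.1 N and value of joint each of key_green, key_blue, key_red below 0.0015 m and angle between each of spice_dark, spice_white's own z axis and vertical below 0.15 rad and distance of each of spice_dark, spice_white from where it was at the start of the episode below 0.02 m); the arm keeps its last pose, push and grip.
It fails at once if the red key is pressed (value of joint key_red above 0.003 m).
It fails at once if the green and blue keys are down together (value of joint each of key_green, key_blue above 0.003 m).
It fails at once if one of the other jars is knocked over or shifted by more than 20 mm (angle between any of spice_dark, spice_white's own z axis and vertical above 0.35 rad or distance of any of spice_dark, spice_white from where it was at the start of the episode above 0.02 m).
It fails at once if the scanner is touched (contact force between any of the fingers, the arm, spice_yellow and scanner above 1 N).
It also fails if it takes over 58 s, if anything falls off the work surface, if the arm or the gripper's body presses on something with over 40 N, if the wrist force passes 120 N, or if a joint passes its speed limit or range.

## Working session

There is one attempt and no reset: what is moved stays moved. The work goes in short steps, Python scripts to look and compute and a shell command to move; the robot and the scene stay as the last step left them, time stands still between calls to the robot, and variables do not carry over. Pictures are saved under pics/ and viewed, at most 10 in all, crops included, and the job is handed in when it is done.

```bash
mkdir -p pics; cat > h.py <<'E'
import numpy as np, cv2
from workcell import manip
def cam(n):
    p=manip.camera_params(n); im,d=manip.camera(n); return im,d,p
def ray(p,u,v):
    K=np.array(p["intrinsics"]);R=np.array(p["R"]);t=np.array(p["t"])
    return -R.T@t, R.T@np.linalg.solve(K,[u,v,1.])
def onz(p,u,v,z):
    c,d=ray(p,u,v); return c+d*(z-c[2])/d[2]
def cloud(p,d):
    v,u=np.mgrid[:d.shape[0],:d.shape[1]]
    K=np.array(p["intrinsics"])
    P=np.stack([(u-K[0,2])/K[0,0]*d,(v-K[1,2])/K[1,1]*d,d],-1)
    return (P-np.array(p["t"]))@np.array(p["R"])
E
python3 - <<'E'
from h import *
for n in("scene","top"):
    im,d,p=cam(n); cv2.imwrite(f"pics/{n}0.png",im); np.savez(f"{n}0.npz",im=im,d=d,**p)
    print(n,-np.array(p["R"]).T@np.array(p["t"]))
o=manip.get_obs(); print(o)
E
```

```text
scene [0.02476945 0.66408427 0.70002866]
top [ 0.28441998 -0.02557307  1.5197552 ]
{'clock': 0.1, 'joint_pos': array([ 1.23941914,  0.3327953 , -0.06469031,  1.4608591 ,  0.02158072,
        1.34987966, -0.08851636]), 'joint_velocities': array([ 0.00065751, -0.00227616,  0.00151844, -0.00104917, -0.0015749 ,
        0.00148853,  0.00086976]), 'tau': array([ 2.07492092e-03, -6.26747847e+01,  5.00563241e-02, -3.92430997e+01,
        1.64462038e-02,  6.94265880e-03, -5.07153641e-05]), 'position': array([ 0.18982213, -0.5951008 ,  0.20820298]), 'ee_rot': array([ 9.88106350e-01,  1.53770776e-01, -1.15750430e-04, -6.12660189e-04]), 'ft_force': array([ 0.00211751, -0.11586989,  0.19345835]), 'torque': array([-0.03676974, -0.0324863 ,  0.02718558]), 'grasp_force': 0.0, 'grip_width': 0.9989623933222392}
```

View pics/scene0.png

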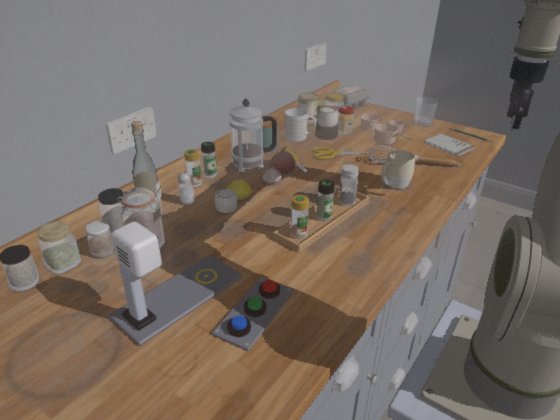

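View pics/top0.png

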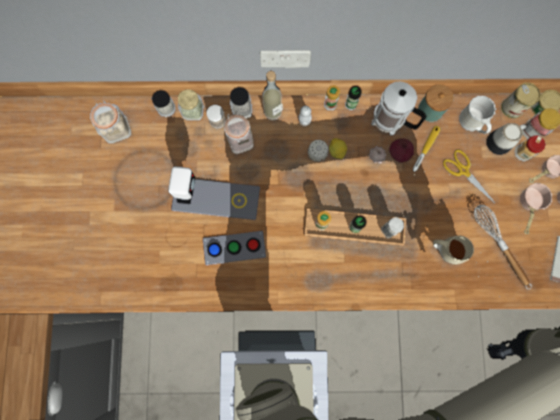

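The scene view shows the keypad with the keys in the order blue (239,325), green (255,305), red (270,287). The yellow jar is at (299,216), with its neighbour on the far side, and the ring is at (206,276). In the top view the keys are at (214,250), (234,247) and (253,245), the yellow cap at (323,218) and the ring at (239,200).

```bash
python3 - <<'E'
from h import *
def blob(m,near):
    n,l,s,c=cv2.connectedComponentsWithStats(m.astype(np.uint8))
    k=[i for i in range(1,n) if s[i,4]>5]
    i=min(k,key=lambda i:np.hypot(*(c[i]-near))); return c[i],l==i,s[i,4]
for n,G in (("top",dict(blue=(214,250,.03),green=(234,247,.03),red=(253,245,.03),yel=(323,218,.112),ring=(239,200,.01))),
            ("scene",dict(blue=(239,325,.03),green=(255,305,.03),red=(270,287,.03),yel=(300,202,.1),ring=(206,276,.01),label=(299,228,0.05)))):
    z=np.load(n+"0.npz"); im=z["im"]; p=z; C=cloud(p,z["d"])
    hsv=cv2.cvtColor(im,cv2.COLOR_BGR2HSV); h,s,v=[hsv[...,i].astype(int) for i in range(3)]
    M=dict(blue=(h>105)&(h<130)&(s>150),green=(h>45)&(h<85)&(s>110),red=((h<8)|(h>172))&(s>150),
      yel=(h>18)&(h<32)&(s>150)&(v>100),ring=(h>20)&(h<35)&(s>90))
    M['label']=M['red']
    for k,(u,w,zz) in G.items():
        c,m,a=blob(M[k],(u,w)); print(n,k,c.round(1),a,onz(p,*c,zz).round(4),"depthmed",np.median(C[m],0).round(4))
    if n=="top":
        for nm,(lo,hi),(u0,v0,u1,v1) in (("keypadtop",(.004,.012),(195,225,275,272)),("tray",(.014,.026),(295,195,415,255)),("foot",(.006,.014),(165,170,270,225)),("white",(.1,.125),(380,205,415,245)),("dark",(.1,.12),(345,205,375,240)),("yel",(.1,.125),(310,205,335,235)),("head",(.18,.22),(160,160,200,210))):
            sub=C[v0:v1,u0:u1].reshape(-1,3); q=sub[(sub[:,2]>lo)&(sub[:,2]<hi)][:,:2].astype(np.float32)
            if len(q)>4: print(nm,len(q),cv2.minAreaRect(q),q.mean(0))
E
```

```text
top blue [213.9 249.1] 104 [0.4537 0.1801 0.03  ] depthmed [0.4536 0.1802 0.0285]
top green [233.2 246.8] 99 [0.4602 0.121  0.03  ] depthmed [0.4602 0.1217 0.0285]
top red [252.8 244.1] 93 [0.4683 0.0612 0.03  ] depthmed [0.4682 0.0608 0.0286]
top yel [323.6 218.2] 85 [ 0.5327 -0.1503  0.112 ] depthmed [ 0.5302 -0.149   0.1119]
top ring [238.5 200. ] 95 [0.611 0.108 0.01 ] depthmed [0.6106 0.1095 0.0103]
keypadtop 1165 ((0.4601796269416809, 0.1196458637714386), (0.24616639316082, 0.14386333525180817), 89.58268737792969) [0.4595305  0.11814559]
tray 497 ((0.5238716006278992, -0.2550578713417053), (0.3096226751804352, 0.0867389589548111), 83.72744750976562) [ 0.5208674  -0.25665972]
foot 1935 ((0.6210684776306152, 0.17698712646961212), (0.17437288165092468, 0.3308878242969513), 0.4049317538738251) [0.61364365 0.16096568]
white 195 ((0.5115732550621033, -0.358564555644989), (0.0425434373319149, 0.04363708943128586), 61.43563461303711) [ 0.5110483 -0.3578143]
dark 151 ((0.523503303527832, -0.25473931431770325), (0.03752553090453148, 0.03996492922306061), 77.57210540771484) [ 0.523124   -0.25422138]
yel 158 ((0.5348663330078125, -0.14999841153621674), (0.038572151213884354, 0.039235007017850876), 86.29554748535156) [ 0.5343403  -0.15017626]
head 610 ((0.6277733445167542, 0.25359874963760376), (0.06175179407000542, 0.07848914712667465), 84.62721252441406) [0.62446404 0.2522101 ]
scene blue [239.  322.1] 166 [0.452  0.1827 0.03  ] depthmed [0.451  0.183  0.0306]
scene green [254.6 303.4] 128 [0.4591 0.1249 0.03  ] depthmed [0.4586 0.1261 0.0308]
scene red [269.2 285.8] 140 [0.4663 0.0656 0.03  ] depthmed [0.4663 0.0653 0.0307]
scene yel [303.  203.2] 54 [ 0.5292 -0.1567  0.1   ] depthmed [ 0.5221 -0.1427  0.1105]
scene ring [205.6 276.2] 108 [0.6119 0.1061 0.01  ] depthmed [0.6104 0.108  0.0122]
scene label [269.2 285.8] 140 [0.4531 0.0834 0.05  ] depthmed [0.4663 0.0653 0.0307]
```

```bash
python3 - <<'E'
from h import *
z=np.load("scene0.npz"); im=z["im"]
cv2.imwrite("pics/crop.png",cv2.resize(im[185:245,270:350],None,fx=8,fy=8,interpolation=cv2.INTER_CUBIC))
E
python3 -m creep '{"slide":[[0,0,0],[0,0,0],[0.054,0,0],[0.054,0,0],[0.054,0,0],[0.054,0,0],[0.054,0,0]],"twist":[8.9,8.9,0,0,0,0,0]}' 0
```

```text
clock: 0.98
position: [0.4614, -0.5957, 0.2084]
ee_rot: [1.0, -0.001, -0.0, -0.0]
ft_force: [-0.6, 0.2, 0.3]
grip_width: -0.004
grasp_force: 0.0
```

View pics/crop.png

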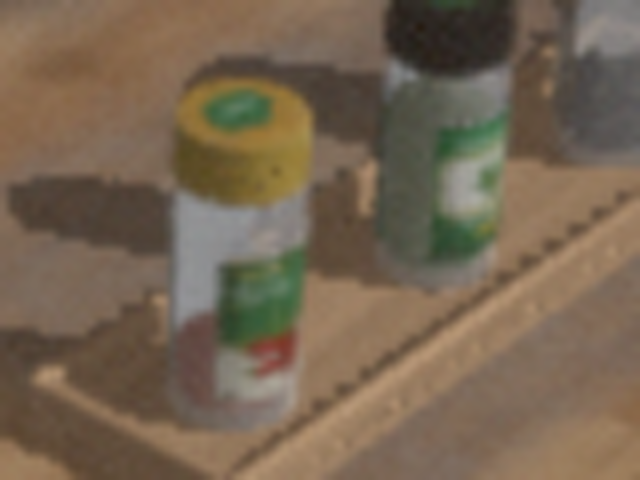

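```bash
python3 -m creep '{"slide":[[0,-0.06,0],[0,-0.06,0],[0,-0.06,0],[0,-0.06,0],[0,-0.06,0],[0,-0.06,0],[0,-0.06,0],[0,-0.06,0]],"twist":[0,0,0,0,0,0,0,0]}' 0
python3 -m creep '{"slide":[[0,-0.06,0],[0,-0.06,0],[0,-0.06,0],[0,-0.059,0],[0,0,0.05],[0,0,0.05],[0,0,0.05],[0,0,0]],"twist":[0,0,0,0,0,0,0,0]}' 0
python3 - <<'E'
from h import *
im,d,p=cam("wrist"); cv2.imwrite("pics/w1.png",im)
E
```

```text
clock: 1.98
position: [0.4604, -0.1141, 0.2088]
ee_rot: [1.0, -0.001, -0.0, 0.0]
ft_force: [1.5, 0.2, 1.4]
grip_width: 0.0
grasp_force: 0.0
clock: 2.98
position: [0.4584, 0.1224, 0.0561]
ee_rot: [1.0, -0.001, -0.003, 0.0]
ft_force: [-0.2, 0.3, 1.6]
grip_width: 0.002
grasp_force: 0.0
```

View pics/w1.png

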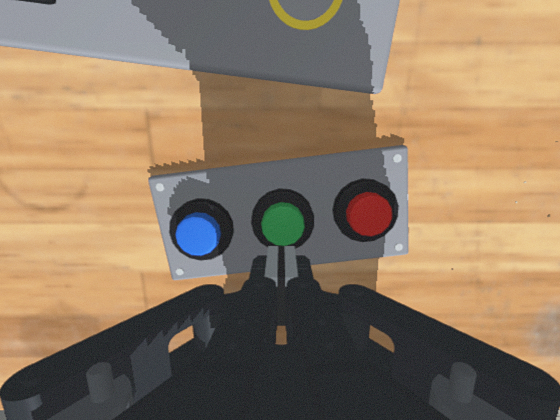

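The wrist view shows the shut fingertips at (280,250), just above the green cap at (283,223). Blue is at (197,235) and red at (370,214).

```bash
python3 - <<'E'
from h import *
p=manip.camera_params("wrist")
print(-np.array(p["R"]).T@p["t"])
for u,v in((197,235),(283,223),(370,214)): print(onz(p,u,v,.03).round(4))
print(onz(p,305,5,.01))
E
python3 -m creep '{"slide":[[0.001,0,0.02],[0,0,0.009],[0,0,0.005],[0,0,0],[0,0,0]],"twist":[0,0,0,0,0]}' 0
```

```text
[0.52622764 0.12277881 0.2224671 ]
[0.4582 0.1808 0.03  ]
[0.4668 0.1214 0.03  ]
[0.4732 0.0624 0.03  ]
[0.60372161 0.10756554 0.01      ]
clock: 3.65
position: [0.4627, 0.1232, 0.0255]
ee_rot: [1.0, -0.001, 0.0, -0.0]
ft_force: [0.0, 0.6, -0.1]
grip_width: 0.004
grasp_force: 0.0
```

```bash
python3 -m creep '{"slide":[[0,0,0.001],[0,0,0]],"twist":[0,0]}' 0; python3 - <<'E'
from h import *
im,d,p=cam("wrist"); cv2.imwrite("pics/w2.png",im); C=cloud(p,d)
hsv=cv2.cvtColor(im,cv2.COLOR_BGR2HSV)
for n,lo,hi in(("g",(45,110,40),(85,255,255)),("b",(105,150,40),(130,255,255))):
    m=cv2.inRange(hsv,lo,hi)>0; print(n,m.sum(),np.median(C[m],0))
o=manip.get_obs();print(o["position"],o["ft_force"])
E
```

```text
clock: 3.9
position: [0.4623, 0.123, 0.024]
ee_rot: [1.0, -0.001, 0.0, 0.0]
ft_force: [-0.0, 0.0, -0.7]
grip_width: -0.002
grasp_force: 0.0
g 1205 [0.4702523  0.12046431 0.02862183]
b 2118 [0.4578352  0.17908217 0.02870222]
[0.46233876 0.12302721 0.02396648] [-1.68174903  0.06629939  0.34268547]
```

View pics/w2.png

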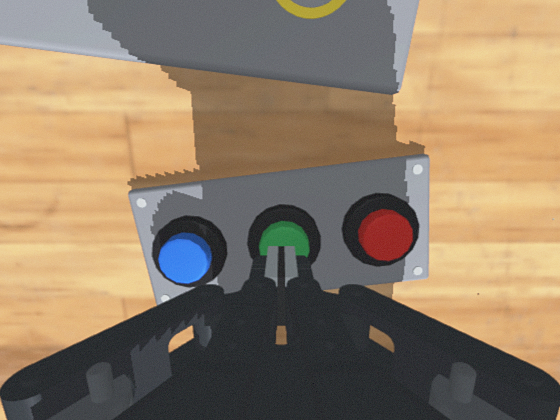

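The fingertips at (280,250) cover only the lower edge of the cap. The green cap is still as high as the blue one, so I'll keep going down and watch the force.

```bash
for i in 1; do python3 -m creep '{"slide":[[0.004,0,0],[0,0,0.003],[0,0,0]],"twist":[0,0,0]}' 0; done; python3 - <<'E'
from h import *
for i in range(3):
    im,d,p=cam("wrist");C=cloud(p,d)
    o=manip.get_obs();print(o["position"],o["ft_force"])
hsv=cv2.cvtColor(im,cv2.COLOR_BGR2HSV)
for n,lo,hi in(("g",(45,110,40),(85,255,255)),("b",(105,150,40),(130,255,255))):
    m=cv2.inRange(hsv,lo,hi)>0; print(n,m.sum(),np.median(C[m],0))
m=(C[...,2]<.06)&(np.abs(C[...,0]-.466)<.03)&(np.abs(C[...,1]-.123)<.006); 
sl=C[:,281]; print([tuple(np.r_[i,sl[i].round(4)]) for i in range(220,290,4)])
E
```

```text
clock: 4.32
position: [0.4661, 0.123, 0.0206]
ee_rot: [1.0, -0.001, -0.0, 0.0]
ft_force: [-0.5, 0.2, 1.0]
grip_width: -0.0
grasp_force: 0.0
[0.46612741 0.12299634 0.02066   ] [ 0.50117814 -0.32557849  0.23338822]
[0.46616927 0.12302007 0.02075   ] [ 0.00963287  0.32514071 -0.01752792]
[0.46624001 0.12304085 0.02084196] [-0.01241711  0.39348583 -0.37629153]
g 837 [0.47304672 0.11996285 0.02833614]
b 2155 [0.45821842 0.1790484  0.02876951]
[(np.float64(220.0), np.float64(0.4827), np.float64(0.1228), np.float64(0.019)), (np.float64(224.0), np.float64(0.4799), np.float64(0.1228), np.float64(0.0179)), (np.float64(228.0), np.float64(0.478), np.float64(0.1228), np.float64(0.0195)), (np.float64(232.0), np.float64(0.4777), np.float64(0.1228), np.float64(0.026)), (np.float64(236.0), np.float64(0.4763), np.float64(0.1228), np.float64(0.0288)), (np.float64(240.0), np.float64(0.4741), np.float64(0.1228), np.float64(0.0292)), (np.float64(244.0), np.float64(0.4714), np.float64(0.1228), np.float64(0.0283)), (np.float64(248.0), np.float64(0.4772), np.float64(0.1228), np.float64(0.0489)), (np.float64(252.0), np.float64(0.4778), np.float64(0.1228), np.float64(0.0556)), (np.float64(256.0), np.float64(0.478), np.float64(0.1228), np.float64(0.0607)), (np.float64(260.0), np.float64(0.4778), np.float64(0.1228), np.float64(0.0645)), (np.float64(264.0), np.float64(0.4775), np.float64(0.1228), np.float64(0.0681)), (np.float64(268.0), np.float64(0.4776), np.float64(0.1228), np.float64(0.0722)), (np.float64(272.0), np.float64(0.4774), np.float64(0.1228), np.float64(0.0755)), (np.float64(276.0), np.float64(0.4773), np.float64(0.1228), np.float64(0.0789)), (np.float64(280.0), np.float64(0.4761), np.float64(0.1228), np.float64(0.0797)), (np.float64(284.0), np.float64(0.4744), np.float64(0.1228), np.float64(0.0798)), (np.float64(288.0), np.float64(0.4723), np.float64(0.1228), np.float64(0.0793))]
```

```bash
cat > chk.py <<'E'
from h import *
F=[]
for i in range(4):
    im,d,p=cam("wrist");F.append(manip.get_obs()["ft_force"])
C=cloud(p,d);o=manip.get_obs();print("pinch",manip.pinch_z,o["position"].round(4),"F",np.mean(F,0).round(2))
hsv=cv2.cvtColor(im,cv2.COLOR_BGR2HSV)
for n,lo,hi in(("g",(45,110,40),(85,255,255)),("b",(105,150,40),(130,255,255))):
    m=cv2.inRange(hsv,lo,hi)>0; print(n,m.sum(),np.median(C[m],0).round(4))
for u in (270,291):
    sl=C[:,u]; print([(i,*sl[i].round(4).tolist()) for i in range(236,262,3)])
E
python3 -m creep '{"slide":[[-0.002,0,0.003],[0,0,0.003],[0,0,0]],"twist":[0,0,0]}' 0; python3 chk.py
```

```text
clock: 4.85
position: [0.4641, 0.123, 0.0146]
ee_rot: [1.0, -0.001, -0.0, 0.0]
ft_force: [-0.3, 0.3, 0.0]
grip_width: -0.001
grasp_force: 0.0
pinch 0.0187 [0.4644 0.123  0.0149] F [ 0.27  0.29 -0.05]
g 872 [0.473  0.1199 0.0283]
b 2307 [0.4584 0.179  0.0287]
[(236, 0.4758, 0.1288, 0.0266), (239, 0.4747, 0.1287, 0.0283), (242, 0.473, 0.1288, 0.0285), (245, 0.4713, 0.1288, 0.0285), (248, 0.4757, 0.1282, 0.044), (251, 0.4755, 0.1281, 0.0472), (254, 0.4761, 0.1279, 0.0524), (257, 0.4758, 0.1278, 0.055), (260, 0.4753, 0.1277, 0.0574)]
[(236, 0.4766, 0.1174, 0.029), (239, 0.4748, 0.1174, 0.0288), (242, 0.4734, 0.1174, 0.0295), (245, 0.4713, 0.1173, 0.0285), (248, 0.4754, 0.1179, 0.0432), (251, 0.4757, 0.118, 0.0478), (254, 0.4758, 0.1181, 0.0517), (257, 0.4759, 0.1183, 0.0554), (260, 0.4752, 0.1183, 0.0571)]
```

```bash
python3 -m creep '{"slide":[[0,0,0.003],[0,0,0.003],[0,0,0.003],[0,0,0]],"twist":[0,0,0,0]}' 0; python3 chk.py
```

```text
clock: 5.55
position: [0.4643, 0.123, 0.0057]
ee_rot: [1.0, -0.001, -0.0, 0.0]
ft_force: [-0.4, 0.1, 1.1]
grip_width: -0.001
grasp_force: 1.0
pinch 0.0187 [0.4643 0.123  0.0059] F [-1.06 -0.32  1.69]
g 651 [0.4743 0.1191 0.026 ]
b 2404 [0.4595 0.1793 0.0288]
[(236, 0.4765, 0.1287, 0.0199), (239, 0.4758, 0.1286, 0.0227), (242, 0.4753, 0.1285, 0.0258), (245, 0.4738, 0.1285, 0.0263), (248, 0.4754, 0.1281, 0.0344), (251, 0.4758, 0.128, 0.0392), (254, 0.4759, 0.1278, 0.043), (257, 0.476, 0.1277, 0.0467), (260, 0.4756, 0.1276, 0.0491)]
[(236, 0.4771, 0.1174, 0.0216), (239, 0.4762, 0.1175, 0.0239), (242, 0.4757, 0.1176, 0.0268), (245, 0.4739, 0.1175, 0.0265), (248, 0.4757, 0.1178, 0.0352), (251, 0.4753, 0.1179, 0.038), (254, 0.4752, 0.118, 0.0414), (257, 0.4753, 0.1182, 0.0453), (260, 0.4757, 0.1183, 0.0493)]
```

Contact: the real fingertips sit about 22 mm above the reported TCP, and the cap is now about 2.5 mm down. I'll press the rest of the way.

```bash
python3 -m creep '{"slide":[[0,0,0.0035],[0,0,0.001],[0,0,0]],"twist":[0,0,0]}' 0; python3 chk.py
```

```text
clock: 6.12
position: [0.4645, 0.1231, 0.0017]
ee_rot: [1.0, -0.001, 0.0, 0.0]
ft_force: [-3.1, -0.5, 7.4]
grip_width: -0.002
grasp_force: 3.6
pinch 0.0187 [0.4645 0.1231 0.0017] F [-2.23 -0.79  7.12]
g 506 [0.4739 0.1181 0.0221]
b 2397 [0.4603 0.1795 0.0288]
[(236, 0.4777, 0.1286, 0.0183), (239, 0.4761, 0.1286, 0.0186), (242, 0.4753, 0.1286, 0.021), (245, 0.474, 0.1285, 0.0219), (248, 0.4755, 0.1282, 0.0299), (251, 0.4762, 0.128, 0.0355), (254, 0.4756, 0.128, 0.0376), (257, 0.4757, 0.1278, 0.0413), (260, 0.4759, 0.1277, 0.0451)]
[(236, 0.4777, 0.1175, 0.0185), (239, 0.4772, 0.1176, 0.0216), (242, 0.4757, 0.1176, 0.0221), (245, 0.4745, 0.1177, 0.0231), (248, 0.4755, 0.1179, 0.0299), (251, 0.4753, 0.118, 0.0334), (254, 0.4758, 0.1182, 0.0381), (257, 0.4762, 0.1183, 0.0424), (260, 0.4756, 0.1184, 0.0444)]
```

Green is fully down (7 N, cap 6.5 mm lower). Next: lift, move to blue, press, lift.

```bash
python3 -m creep '{"slide":[[0,0,-0.03],[0,0,0],[-0.0065,-0.0595,0],[0,0,0],[0,0,0.022],[0,0,0.005],[0,0,0.003],[0,0,0]],"twist":[0,0,0,0,0,0,0,0]}' 0; python3 chk.py | head -3
```

```text
clock: 7.32
position: [0.4575, 0.1821, 0.0018]
ee_rot: [1.0, -0.001, -0.0, 0.0]
ft_force: [-3.3, -0.6, 4.9]
grip_width: -0.001
grasp_force: 2.0
pinch 0.0187 [0.4578 0.1822 0.0017] F [-3.65 -1.37  5.12]
g 2886 [0.4652 0.1231 0.0287]
b 428 [0.4672 0.1784 0.022 ]
```

Blue is fully down and alone. Now lift, open the gripper, turn it, and look at the jar's label.

```bash
python3 -m creep '{"slide":[[0,0,-0.06],[0,0,-0.06],[-0.009,0.056,0],[-0.009,0.056,0],[-0.009,0.056,0],[-0.009,0.056,0],[-0.009,0.056,0],[0,0,0]],"twist":[0,0,0,0,0,0,0,0]}' 0
python3 -m creep '{"slide":[[0,0,0],[0,0,0],[0,0,0],[0,0,0],[0,0,0],[0,0,0],[0,0,0],[0,0,0]],"twist":[10,10,10,10,10,10,10,10]}' 100
python3 -m creep '{"slide":[[0,0,0],[0,0,0]],"twist":[10,0]}'
python3 - <<'E'
from h import *
im,d,p=cam("wrist"); cv2.imwrite("pics/w3.png",im); np.savez("w3.npz",im=im,d=d,**p)
im,d,p=cam("top"); C=cloud(p,d); print((-np.array(np.load("w3.npz")["R"]).T@np.load("w3.npz")["t"]))
E
```

```text
clock: 8.52
position: [0.4115, -0.1016, 0.1215]
ee_rot: [1.0, -0.004, 0.0, 0.0]
ft_force: [-0.3, 1.3, -0.6]
grip_width: 0.0
grasp_force: 0.0
clock: 9.52
position: [0.409, -0.0978, 0.1251]
ee_rot: [0.847, -0.532, 0.003, -0.002]
ft_force: [0.3, -0.3, 0.0]
grip_width: 1.0
grasp_force: 0.0
clock: 9.78
position: [0.4077, -0.1004, 0.1289]
ee_rot: [0.833, -0.553, 0.007, -0.004]
ft_force: [-1.2, -0.2, -0.2]
grip_width: 0.998
grasp_force: 0.0
[ 0.43057151 -0.16042627  0.29335331]
```

View pics/w3.png

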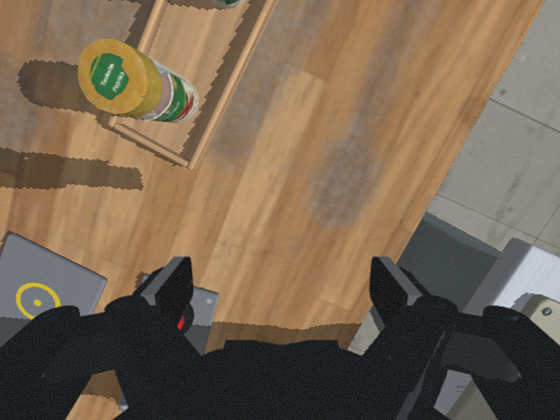

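The wrist view shows the yellow cap at (115,77) and its label at (180,105), facing the robot's side. The turn stalled at about -67 degrees, so I'll check the joints.

```bash
python3 - <<'E'
from h import *
print(manip.get_obs()["joint_pos"].round(3))
z=np.load("w3.npz"); im=z["im"]; C=cloud(z,z["d"]); hsv=cv2.cvtColor(im,cv2.COLOR_BGR2HSV).astype(int)
capm=(C[...,2]>.105)&(C[...,2]<.118)&(np.abs(C[...,1]+.15)<.05)&(np.abs(C[...,0]-.53)<.05)
q=C[capm][:,:2].astype(np.float32); print("cap",cv2.minEnclosingCircle(q),np.median(C[capm],0))
cx,cy=cv2.minEnclosingCircle(q)[0]
for Z,name in ((z,"wrist"),(np.load("scene0.npz"),"scene")):
    im=Z["im"];C=cloud(Z,Z["d"]);hsv=cv2.cvtColor(im,cv2.COLOR_BGR2HSV).astype(int)
    c0=(cx,cy) if name=="wrist" else (.534,-.15)
    dx,dy=C[...,0]-c0[0],C[...,1]-c0[1]; r=np.hypot(dx,dy); az=np.degrees(np.arctan2(dy,dx))%360
    m=(r<.028)&(r>.012)&(C[...,2]>.015)&(C[...,2]<.085)
    h,s,v=hsv[...,0],hsv[...,1],hsv[...,2]
    g=m&(h>45)&(h<90)&(s>90); rd=m&((h<8)|(h>172))&(s>110); ye=m
    for n,mm in (("all",m),("green",g),("red",rd)):
        if mm.sum(): print(name,n,mm.sum(),np.percentile(az[mm],[0,3,25,50,75,97,100]).round(0),"z",np.percentile(C[...,2][mm],[3,50,97]).round(3))
x0,y0=70,30
cv2.imwrite("pics/w3c.png",cv2.resize(z["im"][30:140,70:215],None,fx=5,fy=5,interpolation=cv2.INTER_CUBIC))
E
```

```text
[ 1.128 -0.04  -0.955  2.044 -0.04   1.105 -2.548]
cap ((0.5361109972000122, -0.15125779807567596), 0.02127145230770111) [ 0.53493738 -0.15234459  0.11049886]
wrist all 1822 [102. 122. 159. 187. 215. 251. 272.] z [0.021 0.062 0.084]
wrist green 366 [122. 129. 164. 184. 200. 226. 231.] z [0.043 0.054 0.067]
wrist red 85 [140. 146. 164. 176. 186. 198. 201.] z [0.026 0.032 0.038]
scene all 405 [ 15.  47.  88. 122. 155. 196. 224.] z [0.017 0.051 0.083]
scene green 26 [116. 120. 130. 146. 164. 180. 186.] z [0.046 0.052 0.06 ]
scene red 11 [149. 152. 161. 169. 182. 187. 187.] z [0.031 0.035 0.041]
```

View pics/w3c.png

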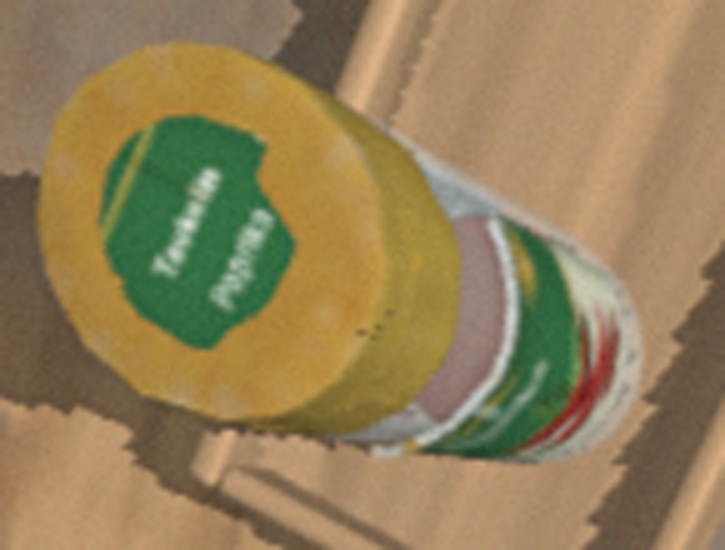

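```bash
python3 - <<'E'
from h import *
from scipy.spatial.transform import Rotation as Ro
o=manip.get_obs(); z=np.load("w3.npz"); C=cloud(z,z["d"])
T=(C-o["position"])@Ro.from_quat(o["ee_rot"]).as_matrix()   # tool coords
for u,v in((180,262),(188,290),(165,295),(382,262),(375,290),(280,335),(280,345),(280,360),(280,380),(280,400),(280,415),(220,345),(120,370),(40,400)): print(u,v,z["d"][v,u].round(3),(T[v,u]*1000).round(0))
E
python3 -m creep '{"slide":[[0,0,0],[0,0,0],[0,0,0],[0,0,0],[0,0,0],[0,0,0],[0,0,0],[0,0,0]],"twist":[-10,-10,-10,-10,-10,-10,-10,-10]}'
python3 -m creep '{"slide":[[0,0,0],[0,0,0],[0,0,0],[0,0,0],[0,0,0],[0,0,0],[0,0,0],[0,0,0]],"twist":[-10,-10,-10,-10,-10,-10,-10,-10]}'
python3 -m creep '{"slide":[[0,0,0],[0,0,0],[0,0,0],[0,0,0],[0,0,0],[0,0,0],[0,0,0]],"twist":[-10,-10,-10,-10,-10,-7,0]}'
python3 -c "
from h import *
o=manip.get_obs();print(o['joint_pos'],np.degrees(2*np.arctan2(o['ee_rot'][1],o['ee_rot'][0])))"
```

```text
180 262 0.129 [ 12. -44. -46.]
188 290 0.137 [ -4. -43. -41.]
165 295 0.108 [  9. -42. -68.]
382 262 0.128 [ 12.  44. -46.]
375 290 0.132 [ -2.  42. -46.]
280 335 0.341 [-159.   -1.  129.]
280 345 0.079 [ 12.   0. -97.]
280 360 0.072 [  12.    0. -104.]
280 380 0.066 [  12.    0. -110.]
280 400 0.062 [  12.    0. -115.]
280 415 0.058 [  12.    0. -118.]
220 345 0.345 [-173.  -71.  130.]
120 370 0.095 [ -7. -51. -86.]
40 400 0.072 [   3.  -59. -106.]
clock: 10.88
position: [0.4081, -0.098, 0.1285]
ee_rot: [0.993, 0.119, 0.008, 0.001]
ft_force: [0.1, -0.3, -0.2]
grip_width: 0.998
grasp_force: 0.0
clock: 11.88
position: [0.4081, -0.098, 0.1285]
ee_rot: [0.684, 0.729, 0.006, 0.005]
ft_force: [0.0, -0.1, 0.9]
grip_width: 0.999
grasp_force: 0.0
clock: 12.75
position: [0.4081, -0.0981, 0.1285]
ee_rot: [0.257, 0.966, 0.002, 0.007]
ft_force: [0.3, -0.2, 0.4]
grip_width: 1.0
grasp_force: 0.0
[ 1.00216591 -0.04002735 -0.83851828  2.04773094 -0.03716204  1.10552844
  1.23110404] 150.21000451564004
```

```bash
python3 -m creep '{"slide":[[-0.0455,0.006,0],[-0.0455,0.006,0],[-0.0455,0.0056,0],[0,0,0]],"twist":[0,0,0,0]}' 100
python3 - <<'E'
from h import *
from scipy.spatial.transform import Rotation as Ro
im,d,p=cam("wrist"); o=manip.get_obs(); C=cloud(p,d); cv2.imwrite("pics/w4.png",im)
T=(C-o["position"])@Ro.from_quat(o["ee_rot"]).as_matrix()
hsv=cv2.cvtColor(im,cv2.COLOR_BGR2HSV)
m=(C[...,2]>.1)&(C[...,2]<.12)&(np.hypot(C[...,0]-.535,C[...,1]+.15)<.05)
print(m.sum(),cv2.minEnclosingCircle(C[m][:,:2].astype(np.float32)),cv2.minEnclosingCircle(T[m][:,:2].astype(np.float32)))
E
```

```text
clock: 13.25
position: [0.5367, -0.152, 0.1289]
ee_rot: [0.259, 0.966, 0.003, 0.007]
ft_force: [-1.3, 0.7, 0.1]
grip_width: 1.003
grasp_force: 0.0
3002 ((0.535859227180481, -0.1515820026397705), 0.020771365612745285) ((-0.00040213909232988954, -0.0004934941534884274), 0.02082855999469757)
```

View pics/w4.png

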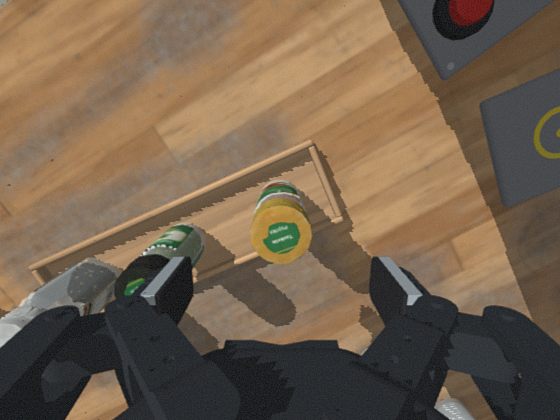

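The wrist view shows the cap at (281,237), centred between the fingers, with the label at (281,190). The dark jar is clear of the left finger. Measure the label again, then go down.

```bash
python3 - <<'E'
from h import *
im,d,p=cam("wrist"); C=cloud(p,d); hsv=cv2.cvtColor(im,cv2.COLOR_BGR2HSV).astype(int)
dx,dy=C[...,0]-.5358,C[...,1]+.1515; r=np.hypot(dx,dy); az=np.degrees(np.arctan2(dy,dx))%360
h,s,v=hsv[...,0],hsv[...,1],hsv[...,2]; m=(r<.026)&(r>.014)&(C[...,2]>.015)&(C[...,2]<.08)
g=m&(h>45)&(h<90)&(s>90); rd=m&((h<8)|(h>172))&(s>110)
for mm in(m,g,rd):
    if mm.sum(): print(mm.sum(),np.percentile(az[mm],[0,3,50,97,100]).round(0))
E
python3 -m creep '{"slide":[[0,0,0.03],[0,0,0.03],[0,0,0.025],[0,0,0.012],[0,0,0]],"twist":[0,0,0,0,0]}' 100
python3 -m creep '{"slide":[[0,0,0],[0,0,0],[0,0,0],[0,0,0],[0,0,0],[0,0,0],[0,0,0],[0,0,0]],"twist":[0,0,0,0,0,0,0,0]}' 0 40
```

```text
613 [ 81.  94. 152. 212. 232.]
124 [113. 117. 165. 197. 202.]
22 [152. 153. 171. 189. 191.]
clock: 13.98
position: [0.5358, -0.1516, 0.0337]
ee_rot: [0.258, 0.966, 0.002, 0.007]
ft_force: [0.1, -0.4, 0.3]
grip_width: 1.001
grasp_force: 0.0
clock: 14.98
position: [0.5369, -0.1522, 0.0345]
ee_rot: [0.258, 0.966, 0.002, 0.008]
ft_force: [-1.6, 0.3, 6.8]
grip_width: 0.474
grasp_force: 40.0
```

```bash
python3 -m creep '{"slide":[[0,0,-0.02],[0,0,-0.03],[0,0,-0.03],[0,0,-0.034],[0,0,0],[0,0,0],[0,0,0],[0,0,0]],"twist":[0,0,0,0,0,8,8,8]}' 0 40
python3 -m creep '{"slide":[[0,0,0],[0,0,0],[0,0,0],[0,0,0],[0,0,0],[0,0,0],[0,0,0],[0,0,0]],"twist":[8,8,8,8,8,8,8,8]}'
python3 - <<'E'
from h import *
o=manip.get_obs(); y=2*np.arctan2(o['ee_rot'][1],o['ee_rot'][0]); P=o["position"]
x=np.array([np.cos(y),np.sin(y)]); D=np.array([.611,.108])-P[:2]; print(np.degrees(y),P,D@x,D@[x[1],-x[0]],o["joint_pos"].round(2))
E
```

```text
clock: 15.98
position: [0.5341, -0.1519, 0.1475]
ee_rot: [0.455, 0.89, 0.004, 0.007]
ft_force: [1.0, -0.7, -1.2]
grip_width: 0.473
grasp_force: 40.8
clock: 16.98
position: [0.5341, -0.1518, 0.1475]
ee_rot: [0.858, 0.514, 0.007, 0.003]
ft_force: [-0.2, -0.7, -1.3]
grip_width: 0.472
grasp_force: 40.7
61.825913237360034 [ 0.5341472  -0.15181412  0.14746387] 0.26531679967164395 -0.054924735482950515 [ 0.73  0.27 -0.61  1.72  0.16  1.19 -0.42]
```

```bash
python3 -m creep '{"slide":[[0.03,-0.006,0],[0.045,-0.009,0],[0.045,-0.009,0],[0.045,-0.009,0],[0.045,-0.009,0],[0.035,-0.008,0],[0.02,-0.005,0],[0,0,0]],"twist":[0,0,0,0,0,0,0,0]}'
python3 - <<'E'
from h import *
im,d,p=cam("scene"); C=cloud(p,d); cv2.imwrite("pics/s5.png",cv2.resize(im[170:330,90:290],None,fx=4,fy=4,interpolation=cv2.INTER_CUBIC))
hsv=cv2.cvtColor(im,cv2.COLOR_BGR2HSV).astype(int);h,s,v=hsv[...,0],hsv[...,1],hsv[...,2]
near=(np.hypot(C[...,0]-.611,C[...,1]-.108)<.06)&(C[...,2]>.09)&(C[...,2]<.25)
for n,m in(("yel",near&(h>18)&(h<32)&(s>130)),("red",near&((h<8)|(h>172))&(s>110)),("green",near&(h>45)&(h<90)&(s>90))):
    if m.sum(): print(n,m.sum(),np.percentile(C[m],[3,50,97],axis=0).round(3).tolist())
b=near&(C[...,2]<.2)&(C[...,2]>.115); q=C[b]; print("body",b.sum(),np.percentile(q,[2,50,98],axis=0).round(3).tolist())
o=manip.get_obs(); print(o["position"],o["ft_force"],o["grasp_force"])
E
```

```text
clock: 17.98
position: [0.6097, 0.1091, 0.1488]
ee_rot: [0.856, 0.517, 0.007, 0.003]
ft_force: [-0.4, 0.2, 0.0]
grip_width: 0.473
grasp_force: 40.8
yel 4 [[0.599, 0.127, 0.212], [0.602, 0.128, 0.215], [0.604, 0.13, 0.218]]
red 15 [[0.605, 0.128, 0.144], [0.608, 0.131, 0.148], [0.617, 0.132, 0.155]]
green 1 [[0.606, 0.13, 0.166], [0.606, 0.13, 0.166], [0.606, 0.13, 0.166]]
body 611 [[0.577, 0.099, 0.125], [0.594, 0.127, 0.161], [0.62, 0.131, 0.199]]
[0.60983005 0.1073557  0.14871422] [-0.13427803  0.21038061 -0.43220168] 40.751729272305965
```

View pics/s5.png

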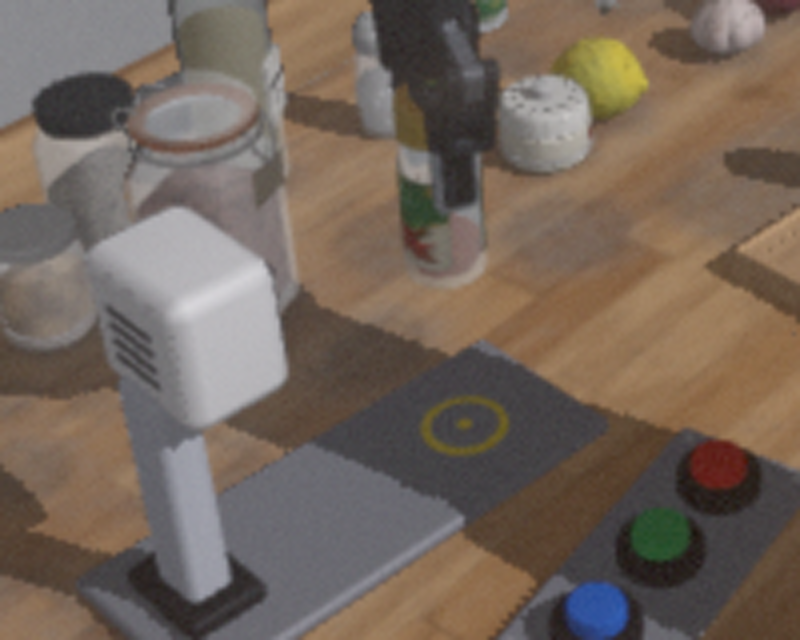

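The jar hangs upright over the ring (foot of the jar at about (445,275), ring at (465,425)), and its chilli label at (425,240) is turned toward the lens. The chillies have risen from z 0.034 to 0.148, which is the 114 mm lift that was wanted. All keys are up. One second of rest, then hand in.

```bash
python3 -m creep '{"slide":[[0,0,0],[0,0,0],[0,0,0],[0,0,0]],"twist":[0,0,0,0]}'; python3 -c "
from workcell import manip
print(manip.hand_in())"
```

```text
clock: 18.52
position: [0.61, 0.1075, 0.149]
ee_rot: [0.857, 0.515, 0.007, 0.004]
ft_force: [-0.4, 1.1, -0.5]
grip_width: 0.475
grasp_force: 40.8
the job is handed in; nothing more can be done
None
```

I handed the job in at 18.5 s; no verdict came back. Green then blue were each pressed fully down, alone, and the yellow-capped jar is held still and upright over the ring at lens height, its chilli label facing the lens to within about 5–10° by my measurement.

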